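Pack out an ampoule carrier and hold its clamp shut

TASK

Stop the ampoule rack rattling in its carrier: stand orange spacers from the stand upright in the gap between the rack and the blue clamp pad, one after another, until the gap is full enough that pushing the red paddle in squeezes the stack firmly against the rack. Finish while still holding the paddle pushed in like that (it springs back if let go); leave spare spacers standing in the stand, do not shove the rack along, and do not disturb the bottle, dish and jar.

Things in the scene. Friction and masses are not known exactly. Their poses are not given: they have to be found in the camera images.
- carrier: Fixed aluminium carrier. Origin on the counter; x runs along the channel from clamp to rack, z up. Base plate x -155..105, y -50..50 mm; channel floor at z = 8 mm. Mint side walls (x -65..103 mm, 5 mm thick, up to z = 38 mm) stand 54 mm apart (y -27..27). A grey guide block (x -88..-68, y -28..28 mm, up to z = 42 mm) carries the clamp's rod.
- clamp: Sliding spring clamp: blue pad (46 wide, 30 tall, 8 mm thick), rod, red paddle. Origin: centre of the pad face that looks at the gap; axes as the carrier's. At rest at carrier (-50, 0, 26) mm. Pushing the paddle along +x moves it at most 28 mm to a hard stop, the paddle then at the guide block. A spring, 1.6 N at rest to 3.9 N at 28 mm, returns it when let go.
- paddle (a point): Centre of the back face of the red paddle (push here along carrier +x), 80 mm behind the clamp's origin, 42 mm above the counter. Paddle 44 mm wide (y), 12 mm thick, from 14 to 70 mm above the counter; free space behind it, over the base plate (top at 8 mm).
- rack: White rack with six ampoules, 46 mm along x, 50 wide; block top 42 mm, ampoule tips 85 mm above the counter, ampoules from 13 mm behind the face. Screwed tight anywhere along the channel; slips only above 80 N. Origin: foot of the face that looks at the gap, on the channel floor; axes as the carrier's. Open gap from pad to this face 31 to 66 mm: one or two spacers needed.
- stand: Fixed grey stand that stores the spacers. Origin on the counter under its centre; 140 mm along x, 74 mm along y. Three slots at x = -45, 0 and 45 mm, floor 8 mm above the counter, with fences up to 24 mm above the counter and about 2 mm of play around the spacer.
- spacer0: Loose orange spacer, about 40 to 85 g, one of three alike, standing in the stand. Origin: centre of the underside, z up. Body 20 thick (x), 50 wide (y), 36 mm tall; on it a grip tab 20 thick (x), 30 wide (y), from 36 to 69 mm above the underside. Pinch the tab across its 30 mm (y), so neighbours are not in the way. In the channel its thickness lies along the channel.
- spacer1: Loose orange spacer, about 40 to 85 g, one of three alike, standing in the stand. Origin: centre of the underside, z up. Body 20 thick (x), 50 wide (y), 36 mm tall; on it a grip tab 20 thick (x), 30 wide (y), from 36 to 69 mm above the underside. Pinch the tab across its 30 mm (y), so neighbours are not in the way. In the channel its thickness lies along the channel.
- spacer2: Loose orange spacer, about 40 to 85 g, one of three alike, standing in the stand. Origin: centre of the underside, z up. Body 20 thick (x), 50 wide (y), 36 mm tall; on it a grip tab 20 thick (x), 30 wide (y), from 36 to 69 mm above the underside. Pinch the tab across its 30 mm (y), so neighbours are not in the way. In the channel its thickness lies along the channel.
- bottle: Bystander: clear medicine bottle, 52 mm across, 100 mm tall, origin under its centre.
- dish: Bystander: steel dish, 100 mm across, 40 mm tall, origin under its centre.
- jar: Bystander: amber jar, 60 mm across, 75 mm tall, origin under its centre.
There are look-alikes about, which are no part of the job. Leave any black or turquoise look-alike of the spacer2 alone.

How it is judged (in metres and radians):
On the way:
1. a first spacer stands seated in the gap, released ((((z of spacer0 in the frame of carrier between 0.004 and 0.012 m and y of spacer0 in the frame of carrier between -0.006 and 0.006 m and x of spacer0 in the frame of clamp above 0.004 m and x of spacer0 in the frame of rack below -0.004 m and angle between spacer0's own z axis and vertical below 0.12 rad) and contact force between spacer0 and the fingers below 0.1 N) or ((z of spacer1 in the frame of carrier between 0.004 and 0.012 m and y of spacer1 in the frame of carrier between -0.006 and 0.006 m and x of spacer1 in the frame of clamp above 0.004 m and x of spacer1 in the frame of rack below -0.004 m and angle between spacer1's own z axis and vertical below 0.12 rad) and contact force between spacer1 and the fingers below 0.1 N) or ((z of spacer2 in the frame of carrier between 0.004 and 0.012 m and y of spacer2 in the frame of carrier between -0.006 and 0.006 m and x of spacer2 in the frame of clamp above 0.004 m and x of spacer2 in the frame of rack below -0.004 m and angle between spacer2's own z axis and vertical below 0.12 rad) and contact force between spacer2 and the fingers below 0.1 N))), for 0.2 s.
At the end, for the whole second after the job is handed in: Robot pushes the clamp (>2.5 N); pad presses a spacer and a spacer presses the rack (>2 N each); clamp still. Each spacer stands on the channel floor between pad and rack (4 mm in height, 6 mm sideways, 0.12 rad) or upright in its slot (moved <12 mm) (contact force between any of spacer0, spacer1, spacer2 and clamp above 2 N and contact force between any of spacer0, spacer1, spacer2 and rack above 2 N and (contact force between clamp and the fingers above 2.5 N or contact force between clamp and the arm above 2.5 N) and linear speed of clamp below 0.005 m/s and ((z of spacer0 in the frame of carrier between 0.004 and 0.012 m and y of spacer0 in the frame of carrier between -0.006 and 0.006 m and x of spacer0 in the frame of clamp above 0.004 m and x of spacer0 in the frame of rack below -0.004 m and angle between spacer0's own z axis and vertical below 0.12 rad) or (distance of spacer0 from where it was at the start of the episode below 0.012 m and angle between spacer0's own z axis and vertical below 0.12 rad)) and ((z of spacer1 in the frame of carrier between 0.004 and 0.012 m and y of spacer1 in the frame of carrier between -0.006 and 0.006 m and x of spacer1 in the frame of clamp above 0.004 m and x of spacer1 in the frame of rack below -0.004 m and angle between spacer1's own z axis and vertical below 0.12 rad) or (distance of spacer1 from where it was at the start of the episode below 0.012 m and angle between spacer1's own z axis and vertical below 0.12 rad)) and ((z of spacer2 in the frame of carrier between 0.004 and 0.012 m and y of spacer2 in the frame of carrier between -0.006 and 0.006 m and x of spacer2 in the frame of clamp above 0.004 m and x of spacer2 in the frame of rack below -0.004 m and angle between spacer2's own z axis and vertical below 0.12 rad) or (distance of spacer2 from where it was at the start of the episode below 0.012 m and angle between spacer2's own z axis and vertical below 0.12 rad))); the arm keeps its last pose, push and grip.
It fails at once if the rack is shoved more than 4 mm along the carrier (distance of rack from where it was at the start of the episode above 0.004 m).
It fails at once if the medicine bottle is moved over 20 mm or tipped (distance of bottle from where it was at the start of the episode above 0.02 m or angle between bottle's own z axis and vertical above 0.3 rad).
It fails at once if the steel dish is moved over 20 mm or tipped (distance of dish from where it was at the start of the episode above 0.02 m or angle between dish's own z axis and vertical above 0.3 rad).
It fails at once if the amber jar is moved over 20 mm or tipped (distance of jar from where it was at the start of the episode above 0.02 m or angle between jar's own z axis and vertical above 0.3 rad).
It also fails if it takes over 67 s, if anything falls off the work surface, if the arm or the gripper's body presses on something with over 40 N, if the wrist force passes 120 N, or if a joint passes its speed limit or range.

ROBOT

A 6-joint arm with a two-finger parallel gripper is mounted at the origin on the work surface. World frame = base frame: x ahead of the robot, y to its left, z up, the work surface at z = 0. Lengths are in mm, angles in rad, forces in N, time in s.
With the tool pointing down it reaches from about 250 to 775 mm from the base axis. Payload 8.9 kg.
Tool frame: the origin (TCP) lies on the mounting face of the last link; the fingertips stand 173 mm ahead of it and the grasp point (between the pads) lies 155 mm ahead of it; z points along the fingers, y is the direction in which the jaws open and shut (so a half turn about z gives the same grasp; the last joint's range is limited). The gripper opens to 85 mm and grips with 20 to 120 N. Pads are 22 mm wide; open, the fingers measure 114 mm over their backs; the gripper's body (76 mm by 85 mm) begins 54 mm behind the grasp point. The pads swing forward as they close: fully open they stand 13 mm farther back than shut.
Start: joints at [-1.455, 0.291, -0.153, 1.127, 0, 1.431], TCP at [132.329, -508.049, 404.705] pointing down, gripper open.
Joint ranges: [-2.52, 2.52], [-0.91, 1.74], [-1.3, 1.37], [-1.96, 2.02], [-1.52, 1.47], [-3.14, 3.14]. Speed limits (rad/s): [2.22, 2.22, 2.79, 3.14, 3.14, 3.14].

INTERFACE

Orientations are given as a rotation vector (axis times angle).
In Python, from workcell import bot gives the robot as it stands.
- The arm moves only by the tool play_rows, never from a script. Its argument "plan" is a list of rows, each an object of numbers: "hand": the closure, from -1 (fully open) to 1 (shut); "x", "y", "z": the shift along the world's x, y, z in m; "twist": the turn about the world's z in rad. A call has 1 to 8 rows; each row shifts and turns the commanded pose from where the row before left it; what a row does not reach is not made up. A row lasts 1/12 s, in which the tool goes at most 41.7 mm and 7.16 degrees, less where a joint would pass 70% of its speed; a pose out of reach is approached as far as the arm can. A call with a gripper value outside its range is refused whole. The fingers move at their own pace and stop on an object; "newtons" is the grip in N (left out, the last holds). Time passes only in rows, so rows that do not move let the fingers close. It gives the time, the measured TCP pose, the force and the opening at its end, in the units of the state.
- bot.sense(): the state, without advancing time (a new reading comes with each control period).
- bot.camera(name): name is "scene" or "top"; returns the picture (400x640x3 uint8, red, green, blue); there is no depth.
- bot.camera_model(name): a dict with "fx", "fy", "cx", "cy" (pixels), "k1" (the pictures are not rectified: a ray, as slopes to the right and down, at radius r is drawn at 1 + k1 r^2 times it, then the intrinsics apply), "eye" and "orientation" of the camera in the world. Camera axes: x right, y down, z forward; pixel columns grow to the right and rows downward; lengths in mm; the calibration is good to about 2 mm. A picture is of the moment at which its call begins. camera_model takes no time and is no camera call.
- bot.sign_off(): hands the job in, once; it reports no verdict.
Trained networks look in the newest picture that a camera, given by its name, has taken for a name from the list of things; names that differ only in an ending like _2 or _b are one class to them, and where a whole thing is asked for, a point or a joint stands for the part that bears it (a point fixed in the world has none). Each returns a list of dicts, best first, with "confidence" (0 to 1); they miss things now and then, are a little off and sometimes report something else, mostly with a low value. They report only what shows in the picture. A call takes as long as a camera call. They do not tell look-alikes from the thing itself.
- bot.spot_in(camera, thing): "rect" ([left, top, right, bottom] in pixels, round what is visible of it).
- bot.pinpoint(camera, thing): "at" ([column, row] in pixels: a listed point, or the origin of a listed thing).
The state is a dict: "clock": time; "q": joint angles; "joint_velocities": joint speeds; "effort": joint torques, N m; "eef_pos": TCP position; "ee_rot": TCP orientation; "force": force on the tool from outside, world axes, zero at the start; "ft_torque": the same for the moment, N m; "grip_width": finger opening in mm.
Only numpy, scipy, OpenCV 4.12 (cv2) and the standard library are available. Lean on these libraries where they do the work, as an engineer would, in place of code of your own. Each camera call takes 0.05 s, during which the arm holds its last target. There are 200 camera calls.

## Working session

There is one attempt and no reset: what is moved stays moved. The work goes in short steps, Python scripts to look and compute and a tool call to move; the robot and the scene stay as the last step left them, time stands still between calls to the robot, and variables do not carry over. Pictures are saved under pics/ and viewed, about 8 in all and at most 12, crops included, and the job is handed in when it is done.

Besides the shell and the picture viewer there is one more tool, called as name(argument=value, ...), one argument or row to a line, values as JSON. play_rows: Moves the arm, as the interface text tells. Its arguments: {"type":"object","properties":{"plan":{"type":"array"},"newtons":{"type":"number"}},"required":["plan"]}

```bash
ls; mkdir -p pics; cat > h.py <<'E'
import numpy as np,cv2
from scipy.spatial.transform import Rotation as R
from workcell import bot
def cam(n):
    m=bot.camera_model(n); o=np.array(m['orientation'],float)
    Rm=R.from_rotvec(o).as_matrix() if o.size==3 else o.reshape(3,3)
    return m,Rm,np.array(m['eye'],float)
def ground(n,px,z):
    m,Rm,e=cam(n); d=np.array([(px[0]-m['cx'])/m['fx'],(px[1]-m['cy'])/m['fy']]);u=d.copy()
    for _ in range(20): u=d/(1+m['k1']*(u@u))
    v=Rm@np.array([u[0],u[1],1]); return e+v*(z-e[2])/v[2]
def proj(n,P):
    m,Rm,e=cam(n); c=Rm.T@(np.array(P,float)-e); u=c[:2]/c[2]; u=u*(1+m['k1']*(u@u))
    return np.array([u[0]*m['fx']+m['cx'],u[1]*m['fy']+m['cy']])
def save(n,f):
    im=bot.camera(n); cv2.imwrite('pics/'+f,im[:,:,::-1]); return im
E
python3 - <<'E'
from h import *
for n in('scene','top'):
    print(n,bot.camera_model(n))
a=save('scene','a.png');b=save('top','b.png')
cv2.imwrite('pics/ab.png',np.vstack([a,b])[:,:,::-1])
for t in['carrier','clamp','paddle','rack','stand','spacer0','bottle','dish','jar']:
    for n in('top','scene'):
        print(n,t,[(np.round(d['at']),round(d['confidence'],2)) for d in bot.pinpoint(n,t)][:5])
print(bot.sense())
E
```

```text
pics
scene {'fx': 392.43683778486627, 'fy': 392.43683778486627, 'cx': 315.5571140641834, 'cy': 197.22491141083285, 'k1': 0.00937048141814409, 'eye': array([1195.34021373, -191.4809116 ,  700.44829857]), 'orientation': array([-2.02529374, -1.39212726,  0.56528115])}
top {'fx': 386.5079735511532, 'fy': 386.5079735511532, 'cx': 325.09025119990037, 'cy': 195.34895347466636, 'k1': -0.014540829929442218, 'eye': array([553.80243648,   8.11115334, 874.60493198]), 'orientation': array([-2.19333661,  2.15780302, -0.03804143])}
top carrier [(array([426., 209.]), 0.6)]
scene carrier [(array([220., 230.]), 0.64)]
top clamp [(array([427., 227.]), 0.62)]
scene clamp [(array([220., 206.]), 0.88)]
top paddle [(array([276., 183.]), 0.7), (array([418., 263.]), 0.68), (array([270., 202.]), 0.22), (array([425., 230.]), 0.17)]
scene paddle [(array([219., 176.]), 0.79), (array([314., 281.]), 0.62)]
top rack [(array([425., 216.]), 0.67)]
scene rack [(array([217., 222.]), 0.57), (array([359., 180.]), 0.36)]
top stand [(array([274., 204.]), 0.58)]
scene stand [(array([362., 193.]), 0.67)]
top spacer0 [(array(
[... 446 characters left out ...]
42.]), 0.87)]
top jar []
scene jar []
{'clock': 1.0, 'q': array([-1.45531378e+00,  2.90680755e-01, -1.53351865e-01,  1.12671356e+00,
        2.57958938e-05,  1.43149730e+00]), 'joint_velocities': array([-0.0007018 ,  0.0008623 , -0.00062243,  0.00150948,  0.00024374,
       -0.00012744]), 'effort': array([-5.71364981e-04, -5.37031353e+01,  3.31643450e+01,  1.91277126e-03,
       -3.34025690e-04,  6.20971861e-07]), 'eef_pos': array([ 132.32731138, -508.06256511,  404.73310437]), 'ee_rot': array([3.11608554e+00, 3.99121961e-01, 3.95785929e-05]), 'force': array([-0.33745484,  0.68786147, -0.40918143]), 'ft_torque': array([-0.02494625,  0.05029503,  0.00779206]), 'grip_width': 85.23934021820276}
```

View pics/b.png

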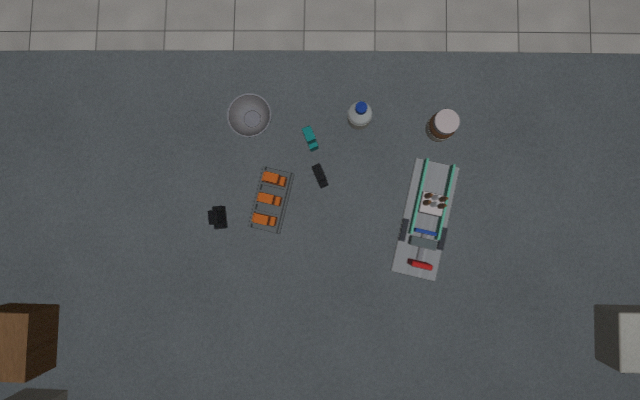

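View pics/a.png

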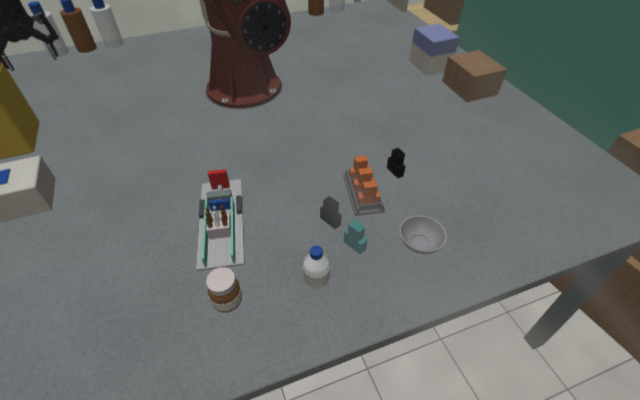

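The top picture shows three orange spacers in the stand near (270,198) and the carrier near (427,220). The black (219,217), black (320,176) and turquoise (310,138) look-alikes stand outside the stand, so the three orange ones are meant. I'll confirm in an enlarged crop.

```bash
python3 - <<'E'
from h import *
b=cv2.imread('pics/b.png')
c1=cv2.resize(b[155:285,385:465],None,fx=4.5,fy=4.5,interpolation=cv2.INTER_CUBIC)
c2=cv2.resize(b[155:285,230:310],None,fx=4.5,fy=4.5,interpolation=cv2.INTER_CUBIC)
im=np.hstack([c1,c2]); im=np.clip(im.astype(float)*1.6,0,255).astype(np.uint8)
cv2.imwrite('pics/c.png',im); print(im.shape)
E
```

```text
(585, 720, 3)
```

View pics/c.png

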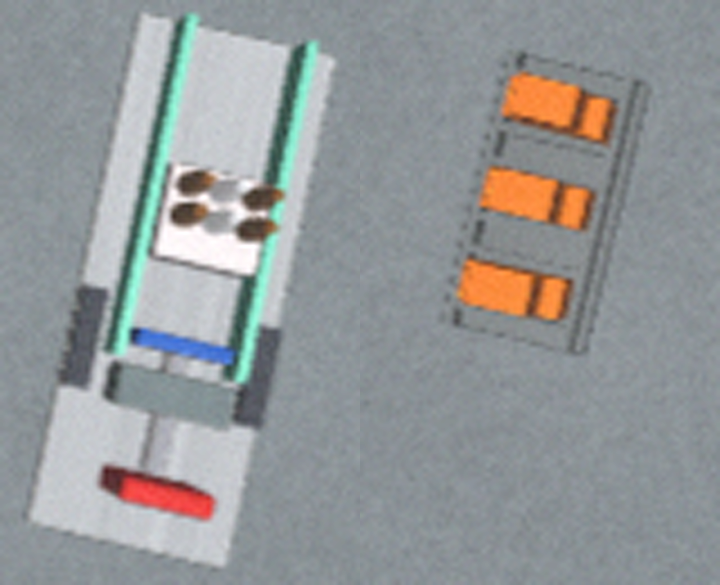

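The crop confirms three orange spacers with tabs leaning left, and a gap of about 36 mm between the pad (133–233, 330–352) and the rack face (153–248, 256–275). Now I'll fit poses.

```bash
cat > fit.py <<'E'
from h import *
from scipy.optimize import minimize,least_squares
def pose(p): 
    c,s=np.cos(p[2]),np.sin(p[2]); return lambda q:np.array([p[0]+c*q[0]-s*q[1],p[1]+s*q[0]+c*q[1],q[2]])
def box(x0,x1,y0,y1,z0,z1): return [(x,y,z) for x in(x0,x1) for y in(y0,y1) for z in(z0,z1)]
SP=[box(-10,10,-25,25,8,44),box(-10,10,-15,15,44,77)]
def sil(n,p,boxes,roi,S=4):
    x0,y0,x1,y1=roi; m=np.zeros(((y1-y0)*S,(x1-x0)*S),np.uint8); T=pose(p)
    for b in boxes:
        q=np.array([(proj(n,T(v))+.5-[x0,y0])*S*16-8 for v in b]).astype(np.int32)
        cv2.fillConvexPoly(m,cv2.convexHull(q),255,cv2.LINE_AA,4)
    return cv2.resize(m,(x1-x0,y1-y0),interpolation=cv2.INTER_AREA)/255.
E
python3 - <<'E'
from fit import *
def cp(u,v,ox): return ((u-ox[0])/4.5+ox[1]-.5,v/4.5+155-.5)
A=(0,385);B=(360,230)
obs=[((105,50,8),(141,13)),((105,-50,8),(335,58)),((-155,50,8),(29,520)),((-155,-50,8),(226,567)),
 ((-50,23,41),(133,330)),((-50,-23,41),(233,352)),((-88,28,42),(108,398)),((-65,32,38),(107,350))]
def res(p): return np.concatenate([proj('top',pose(p)(q))-cp(*o,A) for q,o in obs])
r=least_squares(res,[480,-220,-.22]);print('carrier',r.x.round(3));print((r.fun*2.1).reshape(-1,2).round(1).tolist())
T=pose(r.x);inv=lambda w:(np.array([[np.cos(r.x[2]),np.sin(r.x[2])],[-np.sin(r.x[2]),np.cos(r.x[2])]])@(w[:2]-r.x[:2])).round(1)
for z,o in((42,(153,256)),(42,(248,275)),(41,(133,330)),(41,(233,352))): print('car xy',inv(ground('top',cp(*o,A),z)))
print('paddle',T((-130,0,42)))
im={'top':cv2.imread('pics/b.png').astype(float),'scene':cv2.imread('pics/a.png').astype(float)}
rois={'top':(240,160,300,240),'scene':(340,145,390,210)}
for n in('top','scene'):
    x0,y0,x1,y1=rois[n];I=im[n][y0:y1,x0:x1]
    obsm=np.clip((I[...,2]-I[...,0]-20)/60,0,1)
    def f(p):
        m=np.zeros_like(obsm)
        for i in range(3): m=np.maximum(m,sil(n,(p[2*i],p[2*i+1],p[6]/100),SP,rois[n]))
        return ((m-obsm)**2).sum()
    g=[]
    for v in(67,44.4,21.4):
        pass
    for t in((500,103),(500,198),(500,290)):
        w=ground('top',cp(t[0]+40,t[1],B),70);g+=[w[0],w[1]]
    best=minimize(f,g+[-24],method='Powell',options=dict(maxiter=15,xtol=.05))
    print(n,best.x.round(1),round(best.fun,1),obsm.sum())
E
```

```text
carrier [ 5.85138e+02 -1.94806e+02 -2.16000e-01]
[[-1.1, -1.3], [0.2, -1.1], [-2.7, 0.5], [-1.4, 1.0], [2.1, -1.5], [-0.2, -1.3], [1.0, 2.2], [1.8, 1.4]]
car xy [-15.6  23.4]
car xy [-14.1 -22.3]
car xy [-52.   24.8]
car xy [-51.3 -23.5]
paddle [ 458.15504329 -166.96220005   42.        ]Traceback (most recent call last):
  File "<stdin>", line 25, in <module>
    res = _minimize_powell(fun, x0, args, callback, bounds, **options)
    fval, x, direc1 = _linesearch_powell(func, x, direc1,
                      ~~~~~~~~~~~~~~~~~~^^^^^^^^^^^^^^^^^
                                         tol=xtol * 100,
                                         ^^^^^^^^^^^^^^^
                                         lower_bound=lower_bound,
                                         ^^^^^^^^^^^^^^^^^^^^^^^^
                                         upper_bound=upper_bound,
                                         ^^^^^^^^^^^^^^^^^^^^^^^^
                                         fval=fval)
                                         ^^^^^^^^^^
    res = _recover_from_bracket_error(_minimize_scalar_brent,
       
[... 276 characters left out ...]
~^^
    xa, xb, xc, fa, fb, fc, funcalls = bracket(func, args=args)
                                       ~~~~~~~^^^^^^^^^^^^^^^^^
    fb = func(*(xb,) + args)
    return func(p + alpha*xi)
    fx = function(np.copy(x), *(wrapper_args + args))
  File "<stdin>", line 18, in f
  File "fit.py", line 10, in sil
    q=np.array([(proj(n,T(v))+.5-[x0,y0])*S*16-8 for v in b]).astype(np.int32)
                 ~~~~^^^^^^^^
  File "h.py", line 13, in proj
    m,Rm,e=cam(n); c=Rm.T@(np.array(P,float)-e); u=c[:2]/c[2]; u=u*(1+m['k1']*(u@u))
           ~~~^^^
  File "h.py", line 5, in cam
    m=bot.camera_model(n); o=np.array(m['orientation'],float)
ValueError: time passes only in moves, steps and waits
```

```bash
sed -i 's/^def cam(n)/from functools import cache\n@cache\ndef cam(n)/' h.py; cat > sp.py <<'E'
from fit import *
def fitsp(im,rois,g,shared=True):
    out={}
    for n in rois:
        x0,y0,x1,y1=rois[n];I=im[n][y0:y1,x0:x1].astype(float)
        obsm=np.clip((I[...,2]-I[...,0]-20)/60,0,1)
        k=(len(g)-1)//2
        def f(p):
            m=np.zeros_like(obsm)
            for i in range(k): m=np.maximum(m,sil(n,(p[2*i],p[2*i+1],p[-1]/100),SP,rois[n]))
            return ((m-obsm)**2).sum()
        b=minimize(f,g,method='Powell',bounds=[(v-25,v+25) for v in g],options=dict(maxiter=8,xtol=.02,ftol=1e-3))
        print(n,b.x.round(1),'res',round(b.fun,1),'of',obsm.sum().round()); out[n]=b.x
    return out
E
python3 - <<'E'
from sp import *
im={'top':cv2.imread('pics/b.png'),'scene':cv2.imread('pics/a.png')}
g=[]
for t in((500,103),(500,198),(500,290)):
    w=ground('top',((t[0]+40-360)/4.5+230-.5,t[1]/4.5+154.5),70);g+=[w[0],w[1]]
print(np.round(g))
fitsp(im,{'top':(240,160,300,240),'scene':(340,145,390,210)},g+[-22])
print(bot.sense()['clock'])
E
```

```text
[640. 149. 596. 148. 553. 146.]
top [641.6 146.6 597.5 156.3 553.3 166.1 -21.8] res 91.0 of 648.0
scene [616.5 156.7 586.4 163.1 555.  167.  -46.7] res 227.2 of 625.0
1.0
```

play_rows(
  plan=[
    {"x": 0.0175, "y": 0.028, "twist": 0.111, "hand": -1},
    {"x": 0.0175, "y": 0.028, "twist": 0.111, "hand": -1},
    {"x": 0.0175, "y": 0.028, "twist": 0.111, "hand": -1},
    {"x": 0.0175, "y": 0.028, "twist": 0.111, "hand": -1},
    {"x": 0.0175, "y": 0.028, "twist": 0.111, "hand": -1},
    {"x": 0.0175, "y": 0.028, "twist": 0.111, "hand": -1},
    {"x": 0.0175, "y": 0.028, "twist": 0.111, "hand": -1},
    {"x": 0.0175, "y": 0.028, "twist": 0.111, "hand": -1},
  ],
  newtons=40,
)

```text
validation failed for argument at $.pl...
```

play_rows(
  plan=[
    {"x": 0.0175, "y": 0.028, "twist": 0.111, "hand": -1},
    {"x": 0.0175, "y": 0.028, "twist": 0.111, "hand": -1},
    {"x": 0.0175, "y": 0.028, "twist": 0.111, "hand": -1},
    {"x": 0.0175, "y": 0.028, "twist": 0.111, "hand": -1},
    {"x": 0.0175, "y": 0.028, "twist": 0.111, "hand": -1},
    {"x": 0.0175, "y": 0.028, "twist": 0.111, "hand": -1},
    {"x": 0.0175, "y": 0.028, "twist": 0.111, "hand": -1},
    {"x": 0.0175, "y": 0.028, "twist": 0.111, "hand": -1},
  ],
)

```text
validation failed for argument at $.pl...
```

play_rows(
  plan=[
    {"x": 0.0175, "y": 0.028, "twist": 0.111, "hand": -1},
    {"x": 0.0175, "y": 0.028, "twist": 0.111, "hand": -1},
    {"x": 0.0175, "y": 0.028, "twist": 0.111, "hand": -1},
    {"x": 0.0175, "y": 0.028, "twist": 0.111, "hand": -1},
    {"x": 0.0175, "y": 0.028, "twist": 0.111, "hand": -1},
    {"x": 0.0175, "y": 0.028, "twist": 0.111, "hand": -1},
    {"x": 0.0175, "y": 0.028, "twist": 0.111, "hand": -1},
    {"x": 0.0175, "y": 0.028, "twist": 0.111, "hand": -1},
    {"hand": -1},
  ],
)

```text
validation failed for argument at $.pl...
```

```bash
cat > st.py <<'E'
from h import *
s=bot.sense(); Rt=R.from_rotvec(s['ee_rot']).as_matrix()
print('t',round(s['clock'],2),'pos',s['eef_pos'].round(1),'grasp',(s['eef_pos']+155*Rt[:,2]).round(1),'yaw',round(np.arctan2(Rt[1,0],Rt[0,0]),4),'F',s['force'].round(2),'M',s['ft_torque'].round(2),'w',round(s['grip_width'],1),'q',s['q'].round(2))
E
python3 st.py
```

```text
t 1.0 pos [ 132.3 -508.1  404.7] grasp [ 132.3 -508.1  249.7] yaw 0.2548 F [-0.34  0.69 -0.41] M [-0.02  0.05  0.01] w 85.2 q [-1.46  0.29 -0.15  1.13  0.    1.43]
```

play_rows(
  plan=[
    {"x": 0.0175, "y": 0.028, "z": 0, "twist": 0.111, "hand": -1},
    {"x": 0.0175, "y": 0.028, "z": 0, "twist": 0.111, "hand": -1},
    {"x": 0.0175, "y": 0.028, "z": 0, "twist": 0.111, "hand": -1},
    {"x": 0.0175, "y": 0.028, "z": 0, "twist": 0.111, "hand": -1},
    {"x": 0.0175, "y": 0.028, "z": 0, "twist": 0.111, "hand": -1},
    {"x": 0.0175, "y": 0.028, "z": 0, "twist": 0.111, "hand": -1},
    {"x": 0.0175, "y": 0.028, "z": 0, "twist": 0.111, "hand": -1},
    {"x": 0.0175, "y": 0.028, "z": 0, "twist": 0.111, "hand": -1},
  ],
  newtons=40,
)

```text
clock: 1.67
eef_pos: [272.8, -282.6, 404.9]
ee_rot: [2.638, 1.705, 0.0]
force: [0.6, -0.4, -0.1]
grip_width: 85.1
```

play_rows(
  plan=[
    {"x": 0.0175, "y": 0.028, "z": 0, "twist": 0.111, "hand": -1},
    {"x": 0.0175, "y": 0.028, "z": 0, "twist": 0.111, "hand": -1},
    {"x": 0.0175, "y": 0.028, "z": 0, "twist": 0.111, "hand": -1},
    {"x": 0.0175, "y": 0.028, "z": 0, "twist": 0.111, "hand": -1},
    {"x": 0.0175, "y": 0.028, "z": 0, "twist": 0.111, "hand": -1},
    {"x": 0.0175, "y": 0.028, "z": 0, "twist": 0.111, "hand": -1},
    {"x": 0.0175, "y": 0.028, "z": 0, "twist": 0.111, "hand": -1},
    {"x": 0.0175, "y": 0.028, "z": 0, "twist": 0.111, "hand": -1},
  ],
)

```text
clock: 2.33
eef_pos: [412.9, -58.4, 404.9]
ee_rot: [1.649, 2.673, 0.0]
force: [1.0, -0.9, 0.3]
grip_width: 85.6
```

play_rows(
  plan=[
    {"x": 0.0175, "y": 0.028, "z": -0.015, "twist": 0.111, "hand": -1},
    {"x": 0.0175, "y": 0.028, "z": -0.015, "twist": 0.111, "hand": -1},
    {"x": 0.0175, "y": 0.028, "z": -0.015, "twist": 0.111, "hand": -1},
    {"x": 0.0175, "y": 0.028, "z": -0.015, "twist": 0.111, "hand": -1},
    {"x": 0.0175, "y": 0.028, "z": -0.015, "twist": 0.111, "hand": -1},
    {"x": 0.0175, "y": 0.028, "z": 0, "twist": 0.111, "hand": -1},
    {"x": 0.0175, "y": 0.028, "z": 0, "twist": 0.111, "hand": -1},
    {"x": 0.0175, "y": 0.028, "z": 0, "twist": 0.111, "hand": -1},
  ],
)

```text
clock: 3.0
eef_pos: [552.9, 165.6, 329.3]
ee_rot: [-0.34, -3.123, 0.0]
force: [0.9, -0.5, -0.1]
grip_width: 85.7
```

```bash
python3 st.py
```

```text
t 3.0 pos [552.9 165.6 329.3] grasp [552.8 165.6 174.3] yaw 2.9245 F [ 0.86 -0.45 -0.08] M [ 0.   -0.1   0.05] w 85.7 q [ 0.16  0.44 -0.14  0.99 -0.    0.38]
```

play_rows(
  plan=[
    {"x": 0.0004, "y": 0.0005, "z": -0.03, "twist": 0, "hand": -1},
    {"x": 0, "y": 0, "z": -0.03, "twist": 0, "hand": -1},
    {"x": 0, "y": 0, "z": -0.025, "twist": 0, "hand": -1},
    {"x": 0, "y": 0, "z": -0.015, "twist": 0, "hand": -1},
    {"x": 0, "y": 0, "z": -0.0085, "twist": 0, "hand": -1},
    {"x": 0, "y": 0, "z": 0, "twist": 0, "hand": -1},
  ],
)

```text
clock: 3.5
eef_pos: [552.0, 164.3, 219.5]
ee_rot: [-0.349, -3.119, 0.001]
force: [0.6, -0.3, 0.1]
grip_width: 85.4
```

```bash
python3 - <<'E'
from h import *
a=save('scene','d.png')
c=cv2.resize(a[90:230,290:440],None,fx=4,fy=4,interpolation=cv2.INTER_CUBIC)
cv2.imwrite('pics/d4.png',c[:,:,::-1])
import st
E
```

```text
t 3.55 pos [552.6 164.4 220.9] grasp [552.5 164.4  65.9] yaw 2.9187 F [ 0.53 -0.04  0.65] M [ 0.02 -0.01 -0.03] w 85.2 q [ 0.16  0.55 -0.27  0.75  0.    0.39]
```

View pics/d4.png

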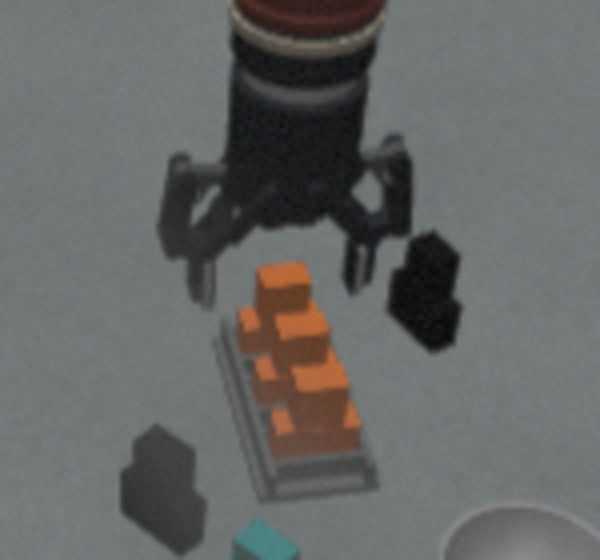

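The scene crop shows the fingers straddling the tab of the spacer nearest the robot (crop 283,285), with the look-alikes clear of them. Closing.

play_rows(
  plan=[
    {"x": 0, "y": 0, "z": 0, "twist": 0, "hand": 1},
    {"x": 0, "y": 0, "z": 0, "twist": 0, "hand": 1},
    {"x": 0, "y": 0, "z": 0, "twist": 0, "hand": 1},
    {"x": 0, "y": 0, "z": 0, "twist": 0, "hand": 1},
    {"x": 0, "y": 0, "z": 0, "twist": 0, "hand": 1},
    {"x": 0, "y": 0, "z": 0, "twist": 0, "hand": 1},
    {"x": 0, "y": 0, "z": 0, "twist": 0, "hand": 1},
    {"x": 0, "y": 0, "z": 0, "twist": 0, "hand": 1},
  ],
  newtons=40,
)

```text
clock: 4.22
eef_pos: [553.1, 164.6, 221.9]
ee_rot: [0.349, 3.121, 0.001]
force: [-1.1, 1.5, 6.4]
grip_width: 29.3
```

```bash
python3 st.py
```

```text
t 4.22 pos [553.1 164.6 221.9] grasp [553.3 164.7  66.9] yaw 2.9189 F [-1.08  1.54  6.38] M [ 0.14  0.12 -0.09] w 29.3 q [ 0.16  0.55 -0.27  0.75  0.    0.39]
```

play_rows(
  plan=[
    {"x": 0, "y": 0, "z": 0.005, "twist": 0, "hand": 1},
    {"x": 0, "y": 0, "z": 0.01, "twist": 0, "hand": 1},
    {"x": 0, "y": 0, "z": 0.02, "twist": 0, "hand": 1},
    {"x": 0, "y": 0, "z": 0.03, "twist": 0, "hand": 1},
    {"x": 0, "y": 0, "z": 0.03, "twist": 0, "hand": 1},
    {"x": 0, "y": 0, "z": 0.03, "twist": 0, "hand": 1},
    {"x": 0, "y": 0, "z": 0, "twist": 0, "hand": 1},
  ],
)

```text
clock: 4.8
eef_pos: [554.2, 164.6, 352.8]
ee_rot: [0.348, 3.114, 0.003]
force: [1.5, 1.3, -1.0]
grip_width: 29.6
```

```bash
python3 st.py; python3 - <<'E'
from fit import *
# refit carrier: edge-based. Render walls (mint) + paddle/pad masks from saved top picture
b=cv2.imread('pics/b.png').astype(float); roi=(385,150,470,290); x0,y0,x1,y1=roi
I=b[y0:y1,x0:x1]; B,G,Rr=I[...,0],I[...,1],I[...,2]
mint=np.clip((G-Rr-15)/40,0,1)*(G>B+2)
blue=np.clip((B-Rr-25)/60,0,1)
W=[box(-65,103,27,32,8,38),box(-65,103,-32,-27,8,38)]
P=[box(-58,-50,-23,23,11,41)]
def f(p):
    return ((sil('top',p[:2].tolist()+[p[2]/100],W,roi)-mint)**2).sum()
for g in([585,-195,-21.6],[587,-193,-22]):
    r=minimize(f,g,method='Nelder-Mead',options=dict(initial_simplex=np.array(g)+np.array([[0,0,0],[4,0,0],[0,4,0],[0,0,2.]]),xatol=.02,fatol=.01)); print(r.x.round(2),r.fun.round(1),mint.sum().round())
p=r.x; r2=minimize(lambda d:((sil('top',(p[0]+d[0]*np.cos(p[2]/100)-d[1]*np.sin(p[2]/100),p[1]+d[0]*np.sin(p[2]/100)+d[1]*np.cos(p[2]/100),p[2]/100),P,roi)-blue)**2).sum(),[0,0],method='Nelder-Mead',options=dict(initial_simplex=[[0,0],[4,0],[0,4]])); print('pad offset in carrier',r2.x.round(2),r2.fun.round(1),blue.sum().round())
E
```

```text
t 4.8 pos [554.2 164.6 352.8] grasp [555.5 164.7 197.8] yaw 2.9188 F [ 1.54  1.25 -0.99] M [-0.   -0.06 -0.01] w 29.6 q [ 0.16  0.42 -0.1   1.04 -0.    0.39]
[ 584.94 -197.3   -21.09] 369.5 393.0
[ 585.07 -197.38  -21.04] 369.3 393.0
pad offset in carrier [-0.39  2.01] 36.2 146.0
```

```bash
python3 - <<'E'
from h import *
a=cv2.imread('pics/a.png');b=cv2.imread('pics/b.png')
z=lambda i:np.clip(cv2.resize(i,None,fx=5,fy=5,interpolation=cv2.INTER_CUBIC).astype(float)*1.5,0,255).astype(np.uint8)
c=z(a[160:275,185:260]); d=z(b[155:270,385:465])
cv2.imwrite('pics/e.png',np.hstack([c,d]))
print(b[170:173,415:430].tolist()); 
E
```

```text
[[[128, 124, 123], [132, 130, 129], [127, 125, 124], [127, 124, 121], [128, 125, 122], [128, 124, 121], [105, 104, 99], [59, 62, 47], [66, 71, 48], [111, 125, 76], [137, 154, 91], [130, 140, 104], [129, 128, 122], [130, 128, 126], [123, 122, 118]], [[134, 131, 127], [128, 126, 122], [128, 124, 123], [129, 126, 124], [129, 126, 122], [120, 120, 116], [85, 85, 77], [51, 55, 40], [76, 85, 54], [114, 129, 76], [132, 150, 90], [134, 138, 112], [129, 127, 126], [127, 125, 124], [127, 126, 123]], [[130, 129, 126], [132, 130, 126], [128, 125, 123], [128, 126, 125], [130, 128, 126], [120, 119, 113], [84, 84, 75], [47, 54, 37], [91, 102, 63], [126, 144, 86], [133, 148, 95], [132, 137, 114], [128, 127, 127], [128, 126, 123], [124, 122, 120]]]
```

View pics/e.png

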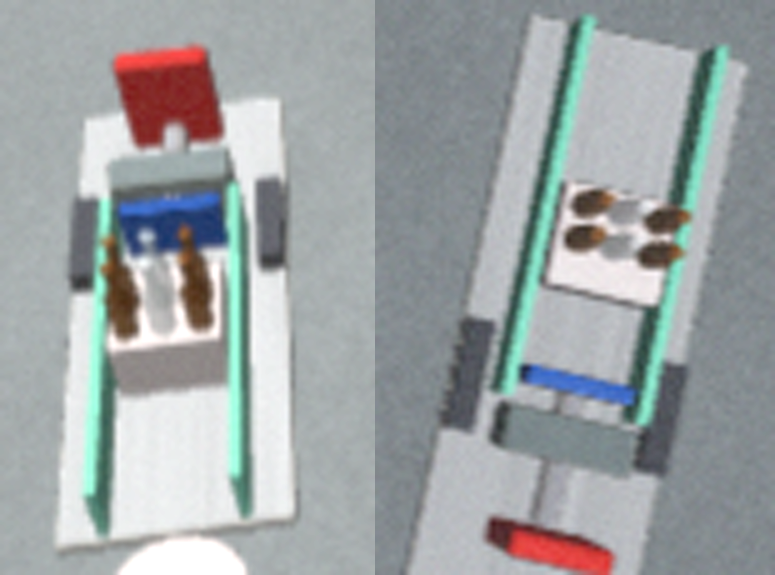

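```bash
python3 - <<'E'
from fit import *
S=[((-155,-50,8),(86,118)),((-155,50,8),(279,98)),((105,-50,8),(57,548)),((105,50,8),(296,516)),((-130,-22,70),(115,55)),((-130,22,70),(206,46)),((103,-32,38),(85,497)),((103,-27,38),(97,494)),((103,27,38),(231,478)),((103,32,38),(241,474)),((-65,-29.5,38),(103,200)),((-65,29.5,38),(234,185))]
Tt=[((103,32,38),(583,17)),((103,27,38),(597,19)),((103,-27,38),(716,46)),((103,-32,38),(730,49)),((-65,32,38),(495,387)),((-65,27,38),(513,391)),((-65,-27,38),(637,420)),((-65,-32,38),(653,424)),((105,50,8),(534,14)),((105,-50,8),(748,64)),((-50,23,41),(525,367)),((-50,-23,41),(634,391))]
for n,O,ox in(('scene',S,(0,185,160)),('top',Tt,(375,385,155))):
    px=[((u-ox[0])/5+ox[1]-.4,v/5+ox[2]-.4) for _,(u,v) in O]
    f=lambda p:np.concatenate([proj(n,pose(p)(q))-x for (q,_),x in zip(O,px)])
    r=least_squares(f,[585,-195,-.21],loss='soft_l1');print(n,r.x.round(3),np.abs(f(r.x)).reshape(-1,2).round(1).tolist())
    c=r.x; print(' gap centre', pose(c)((-32,0,0)).round(1))
E
```

```text
scene [ 5.86505e+02 -1.95167e+02 -2.09000e-01] [[0.6, 0.1], [0.7, 0.5], [0.4, 0.1], [0.3, 0.0], [0.5, 0.2], [0.0, 0.4], [0.2, 0.0], [0.1, 0.3], [0.0, 0.0], [0.4, 0.5], [0.5, 0.1], [0.0, 0.0]]
 gap centre [ 555.2 -188.5    0. ]
top [ 5.84682e+02 -1.95636e+02 -2.18000e-01] [[0.3, 0.5], [0.2, 0.4], [0.5, 0.1], [0.1, 0.2], [0.9, 1.1], [0.4, 0.9], [0.5, 1.0], [1.4, 0.7], [0.7, 0.4], [0.3, 0.3], [0.8, 0.7], [0.1, 0.5]]
 gap centre [ 553.4 -188.7    0. ]
```

play_rows(
  plan=[
    {"x": 0, "y": -0.025, "z": 0, "twist": 0.009, "hand": 1},
    {"x": 0, "y": -0.035, "z": 0, "twist": 0, "hand": 1},
    {"x": 0, "y": -0.035, "z": 0, "twist": 0, "hand": 1},
    {"x": 0, "y": -0.035, "z": 0, "twist": 0, "hand": 1},
    {"x": 0, "y": -0.035, "z": 0, "twist": 0, "hand": 1},
    {"x": 0, "y": -0.035, "z": 0, "twist": 0, "hand": 1},
    {"x": 0, "y": -0.035, "z": 0, "twist": 0, "hand": 1},
    {"x": 0, "y": -0.035, "z": 0, "twist": 0, "hand": 1},
  ],
)

```text
clock: 5.47
eef_pos: [552.2, -107.3, 346.6]
ee_rot: [-0.335, -3.123, 0.001]
force: [1.1, 0.1, -0.7]
grip_width: 29.3
```

play_rows(
  plan=[
    {"x": 0, "y": -0.035, "z": 0, "twist": 0, "hand": 1},
    {"x": 0, "y": -0.03, "z": 0, "twist": 0, "hand": 1},
    {"x": 0, "y": -0.0185, "z": 0, "twist": 0, "hand": 1},
    {"x": 0, "y": 0, "z": -0.02, "twist": 0, "hand": 1},
    {"x": 0, "y": 0, "z": -0.02, "twist": 0, "hand": 1},
    {"x": 0, "y": 0, "z": 0, "twist": 0, "hand": 1},
    {"x": 0, "y": 0, "z": 0, "twist": 0, "hand": 1},
  ],
)

```text
clock: 6.05
eef_pos: [552.1, -188.9, 305.8]
ee_rot: [-0.335, -3.121, -0.001]
force: [0.5, 0.6, -0.2]
grip_width: 29.4
```

```bash
python3 st.py;  python3 - <<'E'
from sp import *
import sp
a=save('scene','f.png')
b=save('top','f2.png')
s=bot.sense(); p=s['eef_pos']; z=p[2]-221.5  # underside rel. to stand pose
sp.SP[:]=[[(x,y,v+z) for x,y,v in bx] for bx in sp.SP]
u=proj('scene',(p[0],p[1],50+z)).round().astype(int); print(u)
roi=(u[0]-25,u[1]-30,u[0]+25,u[1]+30)
fitsp({'scene':a[:,:,::-1]},{'scene':roi},[p[0],p[1],-21.4])
c=cv2.resize(a[120:280,160:280],None,fx=4,fy=4,interpolation=cv2.INTER_CUBIC)
cv2.imwrite('pics/f4.png',c[:,:,::-1])
E
```

```text
t 6.05 pos [ 552.1 -188.9  305.8] grasp [ 551.7 -188.8  150.8] yaw 2.9276 F [ 0.52  0.63 -0.2 ] M [0.06 0.01 0.03] w 29.4 q [-0.45  0.47 -0.15  0.95 -0.   -0.24]
[209 177]
scene [ 552.6 -188.2  -19.4] res 128.5 of 562.0
```

View pics/f4.png

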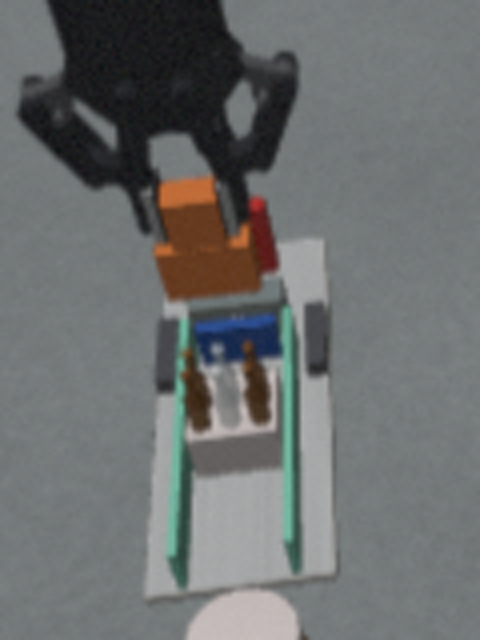

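Scene picture: the spacer is held upright (crop 160–260, 180–300), and its camera fit agrees with the TCP within 0.7 mm. I'll correct x by about 2 mm and descend.

play_rows(
  plan=[
    {"x": 0.0022, "y": -0.0003, "z": -0.01, "twist": 0, "hand": 1},
    {"x": 0, "y": 0, "z": -0.015, "twist": 0, "hand": 1},
    {"x": 0, "y": 0, "z": -0.015, "twist": 0, "hand": 1},
    {"x": 0, "y": 0, "z": -0.01, "twist": 0, "hand": 1},
    {"x": 0, "y": 0, "z": -0.005, "twist": 0, "hand": 1},
    {"x": 0, "y": 0, "z": -0.004, "twist": 0, "hand": 1},
    {"x": 0, "y": 0, "z": 0, "twist": 0, "hand": 1},
    {"x": 0, "y": 0, "z": 0, "twist": 0, "hand": 1},
  ],
)

```text
clock: 6.82
eef_pos: [555.2, -189.4, 247.6]
ee_rot: [0.335, 3.123, -0.0]
force: [0.1, 0.3, -0.3]
grip_width: 29.7
```

```bash
python3 st.py
```

```text
t 6.82 pos [ 555.2 -189.4  247.6] grasp [ 555.2 -189.5   92.6] yaw 2.9279 F [ 0.09  0.35 -0.26] M [0.03 0.03 0.03] w 29.7 q [-0.45  0.53 -0.22  0.82 -0.   -0.24]
```

play_rows(
  plan=[
    {"x": 0, "y": 0, "z": -0.005, "twist": 0, "hand": 1},
    {"x": 0, "y": 0, "z": -0.005, "twist": 0, "hand": 1},
    {"x": 0, "y": 0, "z": -0.005, "twist": 0, "hand": 1},
    {"x": 0, "y": 0, "z": -0.004, "twist": 0, "hand": 1},
    {"x": 0, "y": 0, "z": -0.003, "twist": 0, "hand": 1},
    {"x": 0, "y": 0, "z": 0, "twist": 0, "hand": 1},
    {"x": 0, "y": 0, "z": 0, "twist": 0, "hand": 1},
  ],
)

```text
clock: 7.4
eef_pos: [554.9, -189.3, 225.0]
ee_rot: [-0.335, -3.123, -0.0]
force: [-0.6, 0.2, -0.4]
grip_width: 29.4
```

```bash
python3 st.py
```

```text
t 7.4 pos [ 554.9 -189.3  225. ] grasp [ 554.8 -189.3   70. ] yaw 2.9277 F [-0.62  0.23 -0.35] M [-0.    0.02 -0.03] w 29.4 q [-0.45  0.56 -0.24  0.77  0.   -0.24]
```

Free of contact; down to the floor.

play_rows(
  plan=[
    {"x": 0, "y": 0, "z": -0.0015, "twist": 0, "hand": 1},
    {"x": 0, "y": 0, "z": -0.001, "twist": 0, "hand": 1},
    {"x": 0, "y": 0, "z": -0.0007, "twist": 0, "hand": 1},
    {"x": 0, "y": 0, "z": 0, "twist": 0, "hand": 1},
    {"x": 0, "y": 0, "z": 0, "twist": 0, "hand": 1},
  ],
)

```text
clock: 7.82
eef_pos: [555.0, -189.4, 222.1]
ee_rot: [0.335, 3.124, -0.0]
force: [0.3, 0.3, -0.7]
grip_width: 29.6
```

```bash
python3 st.py
```

```text
t 7.82 pos [ 555.  -189.4  222.1] grasp [ 555.  -189.4   67.1] yaw 2.9278 F [ 0.3   0.33 -0.74] M [-0.03  0.05 -0.04] w 29.6 q [-0.45  0.56 -0.24  0.76 -0.   -0.24]
```

play_rows(
  plan=[
    {"x": 0, "y": 0, "z": -0.0007, "twist": 0, "hand": 1},
    {"x": 0, "y": 0, "z": -0.0007, "twist": 0, "hand": 1},
    {"x": 0, "y": 0, "z": 0, "twist": 0, "hand": 1},
    {"x": 0, "y": 0, "z": 0, "twist": 0, "hand": 1},
  ],
)

```text
clock: 8.15
eef_pos: [555.0, -189.3, 221.9]
ee_rot: [0.335, 3.123, -0.001]
force: [-3.2, 2.4, 13.4]
grip_width: 29.0
```

Floor contact. Release, let the fingers open, then rise.

play_rows(
  plan=[
    {"x": 0, "y": 0, "z": 0.0006, "twist": 0, "hand": -1},
    {"x": 0, "y": 0, "z": 0, "twist": 0, "hand": -1},
    {"x": 0, "y": 0, "z": 0, "twist": 0, "hand": -1},
    {"x": 0, "y": 0, "z": 0, "twist": 0, "hand": -1},
    {"x": 0, "y": 0, "z": 0, "twist": 0, "hand": -1},
    {"x": 0, "y": 0, "z": 0, "twist": 0, "hand": -1},
    {"x": 0, "y": 0, "z": 0, "twist": 0, "hand": -1},
  ],
)

```text
clock: 8.73
eef_pos: [554.9, -189.4, 221.1]
ee_rot: [-0.335, -3.124, -0.0]
force: [0.8, -0.4, -0.6]
grip_width: 85.2
```

play_rows(
  plan=[
    {"x": 0, "y": 0, "z": 0.01, "twist": 0, "hand": -1},
    {"x": 0, "y": 0, "z": 0.02, "twist": 0, "hand": -1},
    {"x": 0, "y": 0, "z": 0.03, "twist": 0, "hand": -1},
    {"x": 0, "y": 0, "z": 0.03, "twist": 0, "hand": -1},
    {"x": -0.03, "y": 0.0065, "z": 0.02, "twist": 0, "hand": 1},
    {"x": -0.03, "y": 0.0065, "z": 0, "twist": 0, "hand": 1},
    {"x": -0.03, "y": 0.0065, "z": 0, "twist": 0, "hand": 1},
    {"x": -0.03, "y": 0.0065, "z": 0, "twist": 0, "hand": 1},
  ],
)

```text
clock: 9.4
eef_pos: [433.7, -163.0, 332.2]
ee_rot: [0.335, 3.122, -0.001]
force: [-1.0, 0.5, 0.0]
grip_width: 38.5
```

play_rows(
  plan=[
    {"x": -0.015, "y": 0.0033, "z": 0, "twist": 0, "hand": 1},
    {"x": 0, "y": 0, "z": 0, "twist": 0, "hand": 1},
    {"x": 0, "y": 0, "z": 0, "twist": 0, "hand": 1},
    {"x": 0, "y": 0, "z": 0, "twist": 0, "hand": 1},
  ],
)

```text
clock: 9.73
eef_pos: [420.7, -160.4, 332.0]
ee_rot: [0.335, 3.122, -0.001]
force: [-1.3, 0.8, 0.4]
grip_width: -0.0
```

```bash
python3 st.py; python3 - <<'E'
from h import *
z=lambda i:np.clip(cv2.resize(i,None,fx=4.5,fy=4.5,interpolation=cv2.INTER_CUBIC).astype(float)*1.4,0,255).astype(np.uint8)
a=save('scene','g.png');b=save('top','g2.png')
cv2.imwrite('pics/g4.png',np.hstack([z(a[150:275,180:265]),z(b[155:280,385:465])])[:,:,::-1])
E
```

```text
t 9.73 pos [ 420.7 -160.4  332. ] grasp [ 421.  -160.6  177. ] yaw 2.9277 F [-1.28  0.8   0.4 ] M [-0.02 -0.04 -0.06] w -0.0 q [-0.53  0.21 -0.47  0.89  0.   -0.31]
```

View pics/g4.png

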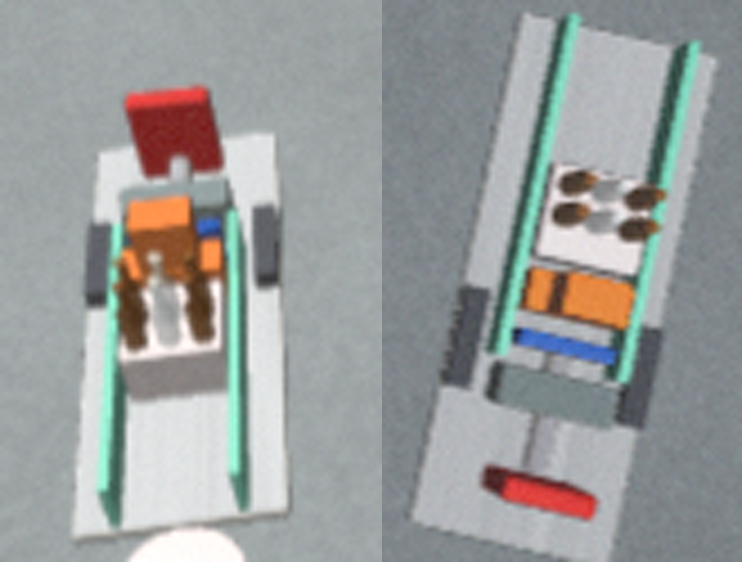

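Scene and top crops: the spacer stands seated and upright between pad and rack, with the rack unmoved and about 16 mm of gap left. That is less than one spacer and within the 28 mm travel, so one is enough. Now I'll go down behind the paddle.

play_rows(
  plan=[
    {"x": 0, "y": 0, "z": -0.03, "twist": 0, "hand": 1},
    {"x": 0, "y": 0, "z": -0.035, "twist": 0, "hand": 1},
    {"x": 0, "y": 0, "z": -0.035, "twist": 0, "hand": 1},
    {"x": 0, "y": 0, "z": -0.02, "twist": 0, "hand": 1},
    {"x": 0, "y": 0, "z": -0.01, "twist": 0, "hand": 1},
    {"x": 0, "y": 0, "z": 0, "twist": 0, "hand": 1},
    {"x": 0, "y": 0, "z": 0, "twist": 0, "hand": 1},
  ],
)

```text
clock: 10.42
eef_pos: [420.3, -160.1, 200.8]
ee_rot: [-0.335, -3.123, -0.001]
force: [0.0, 0.5, -0.1]
grip_width: 0.2
```

play_rows(
  plan=[
    {"x": 0.0098, "y": -0.0021, "z": 0, "twist": 0, "hand": 1},
    {"x": 0.0049, "y": -0.0011, "z": 0, "twist": 0, "hand": 1},
    {"x": 0.0049, "y": -0.0011, "z": 0, "twist": 0, "hand": 1},
    {"x": 0.0029, "y": -0.0006, "z": 0, "twist": 0, "hand": 1},
    {"x": 0, "y": 0, "z": 0, "twist": 0, "hand": 1},
    {"x": 0, "y": 0, "z": 0, "twist": 0, "hand": 1},
  ],
)

```text
clock: 10.92
eef_pos: [442.5, -164.9, 201.4]
ee_rot: [0.335, 3.124, -0.0]
force: [0.3, 0.3, -0.2]
grip_width: -0.1
```

```bash
python3 st.py
```

```text
t 10.92 pos [ 442.5 -164.9  201.4] grasp [ 442.5 -165.    46.4] yaw 2.928 F [ 0.3   0.27 -0.22] M [0.   0.03 0.04] w -0.1 q [-0.51  0.42 -0.58  0.57 -0.   -0.3 ]
```

Advance 15 mm (to contact and part of the travel).

play_rows(
  plan=[
    {"x": 0.0029, "y": -0.0006, "z": 0, "twist": 0, "hand": 1},
    {"x": 0.0029, "y": -0.0006, "z": 0, "twist": 0, "hand": 1},
    {"x": 0.0029, "y": -0.0006, "z": 0, "twist": 0, "hand": 1},
    {"x": 0.0029, "y": -0.0006, "z": 0, "twist": 0, "hand": 1},
    {"x": 0.0029, "y": -0.0006, "z": 0, "twist": 0, "hand": 1},
    {"x": 0, "y": 0, "z": 0, "twist": 0, "hand": 1},
    {"x": 0, "y": 0, "z": 0, "twist": 0, "hand": 1},
  ],
)

```text
clock: 11.5
eef_pos: [457.0, -168.0, 201.1]
ee_rot: [-0.335, -3.124, -0.0]
force: [-2.0, 0.7, 1.4]
grip_width: 0.2
```

play_rows(
  plan=[
    {"x": 0.0015, "y": -0.0003, "z": 0, "twist": 0, "hand": 1},
    {"x": 0.0015, "y": -0.0003, "z": 0, "twist": 0, "hand": 1},
    {"x": 0.001, "y": -0.0002, "z": 0, "twist": 0, "hand": 1},
    {"x": 0, "y": 0, "z": 0, "twist": 0, "hand": 1},
    {"x": 0, "y": 0, "z": 0, "twist": 0, "hand": 1},
  ],
)

```text
clock: 11.92
eef_pos: [460.7, -168.7, 201.1]
ee_rot: [-0.335, -3.123, -0.0]
force: [-4.2, 0.7, 0.0]
grip_width: 0.2
```

play_rows(
  plan=[
    {"x": 0.001, "y": -0.0002, "z": 0, "twist": 0, "hand": 1},
    {"x": 0, "y": 0, "z": 0, "twist": 0, "hand": 1},
    {"x": 0, "y": 0, "z": 0, "twist": 0, "hand": 1},
  ],
)

```text
clock: 12.17
eef_pos: [461.1, -168.7, 200.9]
ee_rot: [-0.335, -3.121, -0.0]
force: [-6.2, 1.1, 2.0]
grip_width: -0.2
```

play_rows(
  plan=[
    {"x": 0.001, "y": -0.0002, "z": 0, "twist": 0, "hand": 1},
    {"x": 0, "y": 0, "z": 0, "twist": 0, "hand": 1},
    {"x": 0, "y": 0, "z": 0, "twist": 0, "hand": 1},
  ],
)

```text
clock: 12.42
eef_pos: [461.4, -168.4, 200.5]
ee_rot: [-0.335, -3.119, -0.002]
force: [-8.7, 3.0, -0.9]
grip_width: -0.3
```

play_rows(
  plan=[
    {"x": 0.001, "y": -0.0002, "z": 0, "twist": 0, "hand": 1},
    {"x": 0.001, "y": -0.0002, "z": 0, "twist": 0, "hand": 1},
    {"x": 0, "y": 0, "z": 0, "twist": 0, "hand": 1},
    {"x": 0, "y": 0, "z": 0, "twist": 0, "hand": 1},
    {"x": 0, "y": 0, "z": 0, "twist": 0, "hand": 1},
  ],
)

```text
clock: 12.83
eef_pos: [461.8, -168.1, 199.7]
ee_rot: [-0.335, -3.115, -0.004]
force: [-14.2, 4.5, -1.5]
grip_width: 0.4
```

play_rows(
  plan=[
    {"x": 0, "y": 0, "z": 0, "twist": 0, "hand": 1},
    {"x": 0, "y": 0, "z": 0, "twist": 0, "hand": 1},
    {"x": 0, "y": 0, "z": 0, "twist": 0, "hand": 1},
    {"x": 0, "y": 0, "z": 0, "twist": 0, "hand": 1},
    {"x": 0, "y": 0, "z": 0, "twist": 0, "hand": 1},
    {"x": 0, "y": 0, "z": 0, "twist": 0, "hand": 1},
  ],
)

```text
clock: 13.33
eef_pos: [461.8, -168.1, 199.7]
ee_rot: [-0.335, -3.115, -0.004]
force: [-15.3, 3.7, -0.1]
grip_width: -0.0
```

```bash
python3 st.py; python3 - <<'E'
from h import *
z=lambda i:np.clip(cv2.resize(i,None,fx=4.5,fy=4.5,interpolation=cv2.INTER_CUBIC).astype(float)*1.4,0,255).astype(np.uint8)
a=save('scene','k.png');b=save('top','k2.png')
cv2.imwrite('pics/k4.png',np.hstack([z(a[150:275,180:265]),z(b[155:280,385:465])])[:,:,::-1])
E
```

```text
t 13.33 pos [ 461.8 -168.1  199.7] grasp [ 460.5 -167.6   44.7] yaw 2.9276 F [-15.34   3.71  -0.11] M [0.64 2.6  0.03] w -0.0 q [-0.5   0.45 -0.52  0.6  -0.   -0.28]
```

View pics/k4.png

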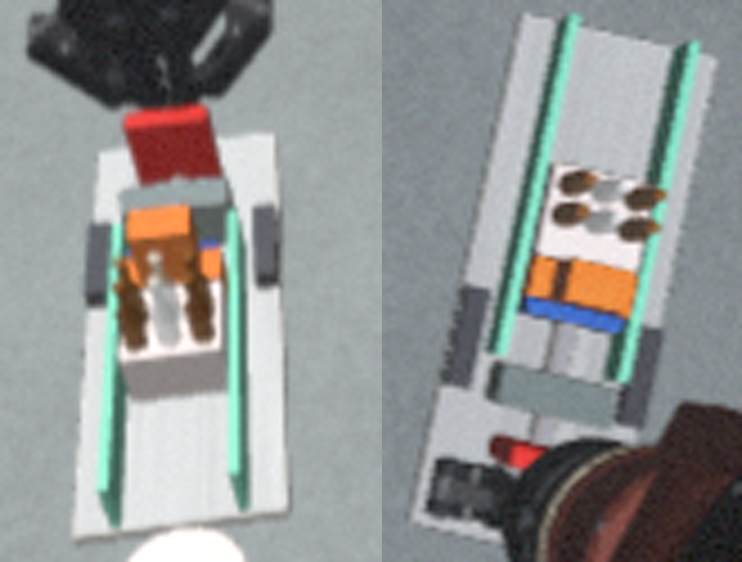

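The pad is tight on the spacer and the spacer tight on the rack, with no visible gap. The rack hasn't moved, and the push is steady at about 15.8 N. Handing in.

```bash
python3 -c "
from workcell import bot
print(bot.sign_off())"
```

```text
the job is handed in; nothing more can be done
None
```

I stood one orange spacer upright in the gap, then pushed the paddle in with the closed fingers and handed in while still holding it.

- **Why one spacer:** I took the one nearest the robot. The gap measured about 36 mm, so 16 mm was left, too little for a second spacer and within the pad's 28 mm travel. The other two stayed in the stand.
- **Placing:** the spacer went in without touching the walls, met the floor, and was released.
- **Last checks:** the wrist read a steady push of about 15.8 N. The spring accounts for about 3 N of that, so roughly 12 N should be on the stack. The TCP held still over the last half second. The final pictures show pad, spacer and rack closed up with no gap, and the rack where it was. I did not re-measure the bottle, dish and jar; no move went near them.
- **Disagreements:**
  - The scene camera's fit of the spacers in the stand was poor, so I used the top camera's.
  - One fit of the carrier walls was bad (about 2 mm off), so I replaced it with corner fits from both cameras. Those agreed to within 2 mm along the channel and 0.5 mm across.
  - The top camera's spacer position differed from the grasp by about 1.5 mm in y.

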